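Log the specimen, then hold the fabric tester's guard open

ROBOT

A 6-joint arm with a two-finger parallel gripper is mounted at the origin on the work surface. World frame = base frame: x ahead of the robot, y to its left, z up, the work surface at z = 0. Lengths are in m, angles in degrees, forces in N, time in s.
With the tool pointing down it reaches from about 0.3 to 0.775 m from the base axis. Payload 14.6 kg.
Tool frame: the origin (TCP) lies at the centre of the arm's flange, where the gripper is bolted on; the fingertips stand 173 mm ahead of it and the grasp point (between the pads) lies 155 mm ahead of it; z points along the fingers, y is the direction in which the jaws open and shut (so a half turn about z gives the same grasp; the last joint's range is limited). The gripper opens to 85 mm and grips with 20 to 120 N. Pads are 22 mm wide; open, the fingers measure 114 mm over their backs; the gripper's body (76 mm by 85 mm) begins 54 mm behind the grasp point. The pads swing forward as they close: fully open they stand 13 mm farther back than shut.
Start: joints at [-70.795, 17.183, 87.147, -0, 75.671, -3.816], TCP at [0.215, -0.506, 0.405] pointing down, gripper open.
Joint ranges: [-173.82, 173.82], [-45.26, 126.66], [13.44, 144.39], [-59.66, 239.66], [0, 175.72], [-146.38, 146.38]. Speed limits (degrees/s): [127.2, 127.2, 147.25, 180, 180, 180].

INTERFACE

Orientations are given as [roll, pitch, yaw] about the fixed x, y, z axes, in that order (R = Rz(yaw) Ry(pitch) Rx(roll)).
In Python, from plant import arm, imaging gives the robot as it stands. The module is installed in compiled form; this text tells all that it offers.
- The arm moves only by the shell command python3 -m jog 'ROWS' [OPENING] [FORCE]. ROWS is JSON, a list of rows, each a list of 6 numbers: the shift along the tool's x, y, z in units of 40 mm (1.0 is 40 mm), then the turn, a rotation vector about the tool's x, y, z in rad. In form: [[x, y, z, wx, wy, wz], ...]. A call has 1 to 8 rows; each row shifts and turns the commanded pose from where the row before left it, along the tool's axes as they then stand; what a row does not reach is not made up. A row lasts 1/8 s, in which the tool goes at most 62.5 mm and 10.7 degrees, less where a joint would pass 70% of its speed; a pose out of reach is approached as far as the arm can. A call is refused whole if a number of a shift passes 1 or a number of a turn 0.188, either way. A call with a gripper value outside its range is refused whole. OPENING is the closure, from -1 (fully open) to 1 (shut), set as the call begins (- or left out, the last holds). The fingers move at their own pace and stop on an object; FORCE is the grip in N (left out, the last holds). Time passes only in rows, so rows that do not move let the fingers close. It gives the time, the measured TCP pose, the force and the opening at its end, in the units of the state.
- arm.observe(): the state, without advancing time (a new reading comes with each control period).
- imaging.grab_frame(name): name is "scene" or "top" or "wrist"; returns the picture (400x640x3 uint8, red, green, blue); there is no depth.
- imaging.calibration(name): a dict with "fx", "fy", "cx", "cy" (pixels), "R" (3x3) and "t" (3): a world point X has camera coordinates R X + t; the wrist camera has in their place "hand_eye" (4x4, takes a point from camera to tool coordinates, whose origin is the TCP and whose axes are the flange's). Camera axes: x right, y down, z forward; pixel columns grow to the right and rows downward; lengths in m; the calibration is good to about 2 mm. A picture is of the moment at which its call begins: read the wrist's pose just before it. calibration takes no time and is no camera call.
- arm.sign_off(): hands the job in, once; it reports no verdict.
The state is a dict: "time_s": time; "joint_pos": joint angles; "qd": joint speeds; "effort": joint torques, N m; "tool_pos": TCP position; "tcp_rot": TCP orientation; "ft_force": force on the tool from outside, world axes, zero at the start; "ft_torque": the same for the moment, N m; "finger_gap": opening from 0.0 (shut) to 1.0 (fully open).
Only numpy, scipy, OpenCV 4.12 (cv2) and the standard library are available. Lean on these libraries where they do the work, as an engineer would, in place of code of your own. Each camera call takes 0.05 s, during which the arm holds its last target. There are 200 camera calls.

TASK

Log the next specimen by squeezing the clamped hand scanner's trigger fully against its grip and then letting it spring back completely. Then lift the fabric tester's hinged guard and hold it still at 60 degrees from shut, so that a technician can reach in; it falls shut if let go, so finish while still holding it with the fingers. Leave the calculator, the steel weight and the white dish where they are.

Things in the scene. Friction and masses are not known exactly. Their poses are not given: they have to be found in the camera images.
- tester: Fabric tester, fixed to the bench: pale grey case 300 (x) x 250 (y) x 82 mm high, low console with a small screen at its front (own -x side), four steel specimen stations under the guard. Origin: centre of its underside; own x points from front to rear, own z up. It stands left or right of the scanner and is turned by up to 0.35 rad.
- guard (a joint): Angle of the guard in rad: 0 shut (level), grows as its front edge is lifted; stop at 1.40 (80 degrees). 60 degrees is 1.047. No catch or stay: it falls shut from any angle. It weighs about 0.3 to 0.6 kg; about 2 to 4 N upwards at its handle lifts it.
- guard_cover: The guard: aluminium frame with a clear window, 170 mm (own x, -170 front to 0 rear) x 230 mm (y), top face 6 mm above its origin (131 mm above the bench when shut), 38 mm deep skirts below at front and sides. Origin: middle of the hinge line; own x runs from front edge to hinge and tilts with the guard.
- guard_grip (a point): Middle of the guard's handle: dark steel bar 12 mm thick, 100 mm long between two end posts, parallel to the hinge, 44 mm above the guard's top face; shut, it is 147 mm before and 50 mm above the hinge line (175 mm above the bench); at 60 degrees 30 mm before and 152 mm above it. Can be pinched from above, fingers before and behind; turns between the pads. Axes as guard_cover (y along the bar).
- guard_hinge (a point): Middle of the guard's hinge line, fixed, at the tester's rear: 140 mm behind the tester's origin along its own x, 125 mm above the bench. Axes are the tester's: x from front to rear, y along the hinge line, z up.
- scanner: Pistol-shaped grey hand scanner clamped immovably on its side on a low fixed stand (dark base plate; at its muzzle end an upright 72 mm plate with a paper tag). Origin: on the bench below the middle of its head (44 x 100 x 58 mm, top 106 mm high). Own z up, y the aim. The grip sticks out level from the head along own -x, x -22 to -120, y -15 to 15, z 61 to 89 mm; free above and beneath.
- trigger (a joint): Scanner's trigger, rad: 0 released, 0.25 fully squeezed (stop). Black blade 54 x 10 x 20 mm (tall) along the muzzle side (+y) of the grip, hinged on an upright axis at its head end (scanner x -26, y 21.5 mm), tip slanting away from the grip; it swings level towards the grip, tip travel 13 mm, and springs back by itself. 2 to 5 N at the squeeze point presses it home.
- squeeze_point (a point): Fixed point where to squeeze, 65 mm from the scanner's origin along its -x and 5 mm along +y, 75 mm above the bench: midway between the grip's back and the pressed trigger's outer face. Come from above, a finger either side along scanner y. Across grip and trigger: 51 mm released (55 at the tip), 42 mm fully squeezed. Axes are the scanner's.
- calculator: Loose black calculator 140 x 80 x 14 mm, 0.14 kg. Origin: centre of its underside. Bystander.
- weight: Loose steel weight, 64 mm in diameter and 70 mm high with a knob on top, 0.6 kg. Origin: centre of its underside. Bystander.
- dish: Loose white ceramic dish, 90 mm in diameter, 30 mm high. Origin: centre of its underside. Bystander.

How it is judged (in metres and radians):
On the way, in this order (a step that is already met when the one before it is completed fails the run):
1. the fingers hold the scanner's trigger fully squeezed against its grip (value of joint trigger above 0.2 rad and contact force between the fingers and scanner above 0.5 N and value of joint guard below 0.1 rad), for 0.15 s.
2. the trigger has sprung back and the fingers have left the scanner (value of joint trigger below 0.04 rad and contact force between the fingers and scanner below 0.1 N), for 0.1 s.
3. the guard is lifted off its seat (value of joint guard above 0.3 rad and contact force between the fingers and guard_cover above 0.3 N), for 0.1 s.
At the end, for the whole second after the job is handed in: The guard is held still at 60 degrees (plus or minus 6) by the fingers touching it, nothing else propping it; the trigger is released; calculator, weight and dish are within 20 mm of where they were (value of joint guard between 0.9425 and 1.1519 rad and velocity of joint guard between -0.05 and 0.05 rad/s and contact force between the fingers and guard_cover above 0.3 N and value of joint trigger below 0.04 rad and distance of each of calculator, weight, dish from where it was at the start of the episode below 0.02 m and contact force between each of calculator, weight, dish and guard_cover below 0.05 N); the arm keeps its last pose, push and grip.
It fails at once if the calculator is pushed more than 20 mm or tipped (distance of calculator from where it was at the start of the episode above 0.02 m or angle between calculator's own z axis and vertical above 0.3 rad).
It fails at once if the weight is pushed more than 20 mm or tipped (distance of weight from where it was at the start of the episode above 0.02 m or angle between weight's own z axis and vertical above 0.3 rad).
It fails at once if the dish is pushed more than 20 mm or tipped (distance of dish from where it was at the start of the episode above 0.02 m or angle between dish's own z axis and vertical above 0.3 rad).
It also fails if it takes over 48 s, if anything falls off the work surface, if the arm or the gripper's body presses on something with over 40 N, if the wrist force passes 120 N, or if a joint passes its speed limit or range.

## Working session

There is one attempt and no reset: what is moved stays moved. The work goes in short steps, Python scripts to look and compute and a shell command to move; the robot and the scene stay as the last step left them, time stands still between calls to the robot, and variables do not carry over. Pictures are saved under pics/ and viewed, about 8 in all and at most 12, crops included, and the job is handed in when it is done.

```bash
mkdir -p pics; python3 - <<'E'
from plant import arm, imaging
import cv2
print(arm.observe())
for n in("scene","top"):
    f=imaging.grab_frame(n); cv2.imwrite(f"pics/{n}0.png",f[:,:,::-1]); c=imaging.calibration(n); print(n,c)
print(imaging.calibration("wrist"))
E
```

```text
{'time_s': 0.0, 'joint_pos': array([-7.07957306e+01,  1.72171638e+01,  8.71813023e+01,  8.88037240e-04,
        7.56706011e+01, -3.81762875e+00]), 'qd': array([0.02649458, 0.0353778 , 0.02757029, 0.09119461, 0.02389187,
       0.03819829]), 'effort': array([-7.70894549e-04, -5.43497086e+01, -3.61797810e+01, -1.85827762e-04,
        3.94029208e-03, -8.86957059e-05]), 'tool_pos': array([ 0.21506791, -0.50617199,  0.40409909]), 'tcp_rot': array([-1.79931143e+02, -5.45679474e-03,  2.30216745e+01]), 'ft_force': array([ 0.05935331, -0.00397905, -0.36528853]), 'ft_torque': array([0.00321961, 0.01257691, 0.04114811]), 'finger_gap': 1.0021513521347876}
scene {'fx': 382.2602321903265, 'fy': 382.2602321903265, 'cx': 317.67555576183156, 'cy': 202.87020831271434, 'R': array([[-0.86321424,  0.50448218, -0.01894481],
       [ 0.40193196,  0.66406635, -0.6304495 ],
       [-0.30546993, -0.55182751, -0.77599905]]), 't': array([ 0.5361935 , -0.1498398 ,  1.33252007])}
top {'fx': 394.57801329230375, 'fy': 394.57801329230375, 'cx': 327.1901061584895, 'cy': 197.3501350547203, 'R': array([[ 0.01107425, -0.99993446,  0.00290424],
       [-0.99183232, -0.0113535 , -0.12704232],
       [ 0.12706697, -0.00147362, -0.99189305]]), 't': array([-0.00424917,  0.61274757,  1.39943151])}
{'fx': 283.28199750884556, 'fy': 283.28199750884556, 'cx': 324.12533195913255, 'cy': 199.08476805552988, 'hand_eye': array([[-5.68965430e-04, -9.48682797e-01, -3.16228757e-01,
         8.23063799e-02],
       [ 9.99999698e-01, -3.72244268e-04, -6.82491775e-04,
         1.15775381e-04],
       [ 5.29753864e-04, -3.16229049e-01,  9.48682722e-01,
         3.14512749e-02],
       [ 0.00000000e+00,  0.00000000e+00,  0.00000000e+00,
         1.00000000e+00]])}
```

View pics/top0.png

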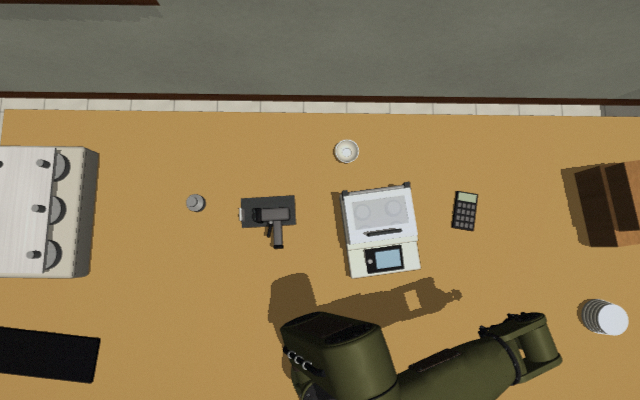

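View pics/scene0.png

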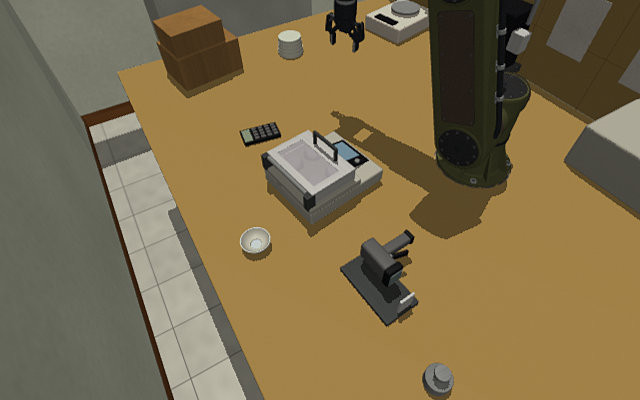

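Top: the scanner head is at (275,214), with its grip down to (277,245) and muzzle tag at (240,214). The tester is at (380,230) with its handle at (383,232). Dish (346,151), weight (195,203) and calculator (465,210) are all clear of both. Scene: same layout, handle at about (325,145).

```bash
cat > h.py <<'E'
import numpy as np
from plant import arm, imaging
from scipy.spatial.transform import Rotation as Ro
def ray(n,u,v,pose=None):
    c=imaging.calibration(n); d=np.array([(u-c["cx"])/c["fx"],(v-c["cy"])/c["fy"],1.])
    if n=="wrist":
        H=c["hand_eye"]; R=Ro.from_euler("xyz",pose[1],degrees=True).as_matrix()
        return R@H[:3,3]+pose[0], R@H[:3,:3]@d
    return -c["R"].T@c["t"], c["R"].T@d
def plane(n,u,v,z,pose=None):
    o,d=ray(n,u,v,pose); return o+d*(z-o[2])/d[2]
E
python3 - <<'E'
import cv2
a=cv2.imread("pics/top0.png")[165:285,225:435]; b=cv2.imread("pics/scene0.png")[120:320,260:425]
a=cv2.resize(a,None,fx=3.8,fy=3.8,interpolation=cv2.INTER_CUBIC);cv2.imwrite("pics/a.png",a)
from h import *
P=lambda *k:print(k,plane(*k).round(3))
P("top",257,214,.1);P("top",277,246,.089);P("top",289,214,.106)
P("top",366,233,.181);P("top",401,231,.181);P("top",345,192,.131);P("top",409,185,.131)
P("top",352,277,.05);P("top",420,269,.05)
E
```

```text
('top', 257, 214, 0.1) [0.544 0.246 0.1  ]
('top', 277, 246, 0.089) [0.435 0.175 0.089]
('top', 289, 214, 0.106) [0.545 0.134 0.106]
('top', 366, 233, 0.181) [ 0.479 -0.124  0.181]
('top', 401, 231, 0.181) [ 0.487 -0.238  0.181]
('top', 345, 192, 0.131) [ 0.62  -0.058  0.131]
('top', 409, 185, 0.131) [ 0.647 -0.277  0.131]
('top', 352, 277, 0.05) [ 0.329 -0.088  0.05 ]
('top', 420, 269, 0.05) [ 0.36  -0.329  0.05 ]
```

View pics/a.png

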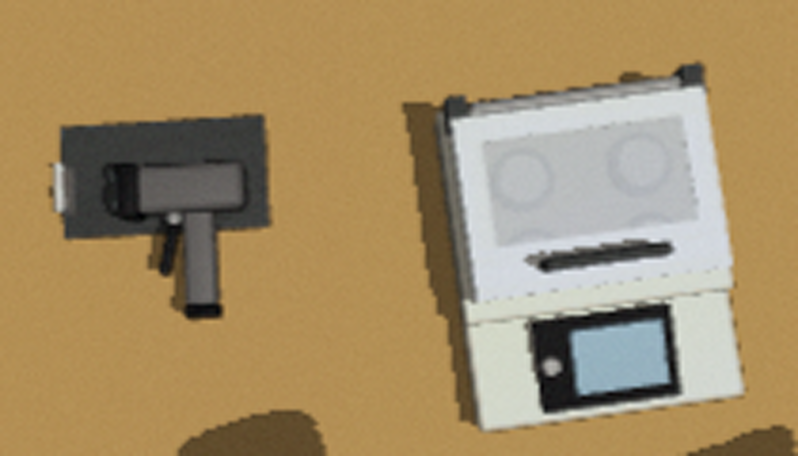

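The crop shows the grip running from (199,215) to (203,316) with the trigger blade on its left (+y). The guard handle runs from (545,264) to (670,247). Next I compute the poses.

```bash
python3 - <<'E'
from h import *
q=lambda u,v,z:plane("top",225+u/3.8,165+v/3.8,z)[:2]
ang=lambda a,b:np.arctan2(-(b-a)[0]*-1,-(b-a)[1])
# base plate edges (z~.01), grip edges z .089
for a,b,z in(((63,127),(265,115),.01),((66,238),(270,226),.01),((140,165),(243,163),.106),((545,264),(670,247),.181),((457,105),(690,75),.125),((482,430),(743,393),.04)):
    A,B=q(*a,z),q(*b,z); print(a,b,A.round(4),B.round(4),"mid",((A+B)/2).round(4),"yaw",round(ang(A,B),3),"len",np.linalg.norm(A-B).round(4))
for p in((186,260),(217,260),(203,304),(203,316),(188,215),(217,215)): print(p,q(*p,.089).round(4))
o=arm.observe(); print(o["time_s"])
E
```

```text
(63, 127) (265, 115) [0.6088 0.3207] [0.6229 0.1235] mid [0.6159 0.2221] yaw 0.071 len 0.1977
(66, 238) (270, 226) [0.5005 0.3136] [0.5144 0.1163] mid [0.5074 0.2149] yaw 0.07 len 0.1978
(140, 165) (243, 163) [0.563  0.2285] [0.5659 0.1347] mid [0.5644 0.1816] yaw 0.031 len 0.0938
(545, 264) (670, 247) [ 0.4747 -0.1323] [ 0.4903 -0.2393] mid [ 0.4825 -0.1858] yaw 0.146 len 0.1081
(457, 105) (690, 75) [ 0.6188 -0.0591] [ 0.6486 -0.27  ] mid [ 0.6337 -0.1645] yaw 0.141 len 0.213
(482, 430) (743, 393) [ 0.3244 -0.0881] [ 0.3611 -0.3328] mid [ 0.3427 -0.2104] yaw 0.149 len 0.2474
(186, 260) [0.4778 0.1864]
(217, 260) [0.4782 0.158 ]
(203, 304) [0.4381 0.1698]
(203, 316) [0.4272 0.1695]
(188, 215) [0.519  0.1857]
(217, 215) [0.5193 0.1591]
0.1
```

```bash
python3 -m jog '[[0,0,0,0,0,0.1745],[0,0,0,0,0,0.1745],[0.44,-0.98,0,0,0,0],[0.44,-0.98,0,0,0,0],[0.44,-0.98,0,0,0,0],[0.44,-0.98,0,0,0,0],[0.44,-0.98,0,0,0,0],[0.44,-0.98,0,0,0,0]]' -1 20
python3 -m jog '[[0.44,-0.98,0,0,0,0],[0.44,-0.98,0,0,0,0],[0.44,-0.98,0,0,0,0],[0.44,-0.98,0,0,0,0],[0.44,-0.98,0,0,0,0],[0.44,-0.98,0,0,0,0],[0.44,-0.98,0,0,0,0],[0.44,-0.98,0,0,0,0]]'
python3 -m jog '[[0.44,-0.98,0,0,0,0],[0,0,0,0,0,0],[0,0,0,0,0,0],[0,0,0,0,0,0]]'
cat > w.py <<'E'
import cv2,sys
from h import *
o=arm.observe(); p=(o["tool_pos"],o["tcp_rot"]); f=imaging.grab_frame("wrist")
cv2.imwrite(f"pics/{sys.argv[1]}.png",f[:,:,::-1]); np.savez(f"pics/{sys.argv[1]}.npz",p=p[0],r=p[1]); print(o["time_s"],p,o["finger_gap"],o["ft_force"])
E
python3 w.py w1
```

```text
time_s: 1.1
tool_pos: [0.3084, -0.2644, 0.4045]
tcp_rot: [-180.0, 0.0, 3.0]
ft_force: [0.1, 0.1, -0.4]
finger_gap: 0.998
time_s: 2.1
tool_pos: [0.4324, 0.0563, 0.4046]
tcp_rot: [180.0, 0.0, 3.0]
ft_force: [0.0, -1.1, 0.5]
finger_gap: 0.996
time_s: 2.6
tool_pos: [0.4475, 0.0942, 0.4047]
tcp_rot: [180.0, -0.0, 3.0]
ft_force: [-0.5, -0.5, -0.0]
finger_gap: 0.998
2.6 (array([0.44750771, 0.09415529, 0.4047105 ]), array([ 1.79994640e+02, -5.85754162e-05,  2.96573330e+00])) 0.9980217091625634 [-0.50038651 -0.4645425  -0.0207764 ]
```

View pics/w1.png

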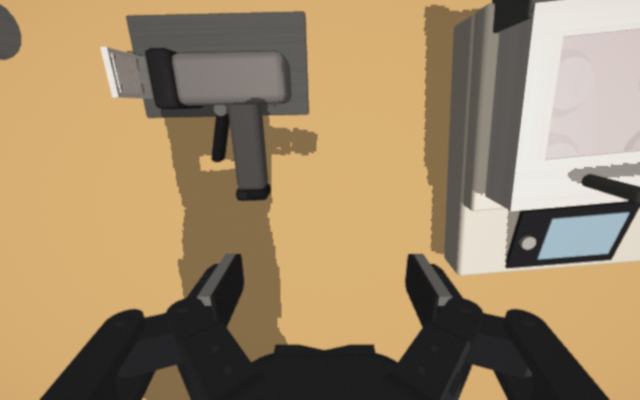

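Wrist view: the grip's top face spans (230,105)/(263,103) to (237,188)/(268,187), and the trigger blade lies on its left, tip at (218,158). The handle's left end is at about (588,182).

```bash
python3 - <<'E'
from h import *
d=np.load("pics/w1.npz");pose=(d["p"],d["r"])
q=lambda u,v,z:plane("wrist",u,v,z,pose)[:2].round(4)
for p,z in(((232,110),.089),((262,110),.089),((237,188),.089),((268,187),.089),((253,198),.075),((128,16),.01),((306,12),.01),((148,117),.01),((308,113),.01),((172,54),.106),((285,52),.106),((287,103),.106),((218,158),.085),((222,110),.085),((588,182),.175)): print(p,z,q(*p,z))
E
```

```text
(232, 110) 0.089 [0.5203 0.1866]
(262, 110) 0.089 [0.5217 0.1579]
(237, 188) 0.089 [0.4425 0.1854]
(268, 187) 0.089 [0.4452 0.1531]
(253, 198) 0.075 [0.4275 0.1725]
(128, 16) 0.01 [0.6119 0.3214]
(306, 12) 0.01 [0.6258 0.1238]
(148, 117) 0.01 [0.5041 0.3149]
(308, 113) 0.01 [0.5189 0.1181]
(172, 54) 0.106 [0.5638 0.2299]
(285, 52) 0.106 [0.5702 0.134 ]
(287, 103) 0.106 [0.5293 0.132 ]
(218, 158) 0.085 [0.4723 0.2046]
(222, 110) 0.085 [0.5196 0.1975]
(588, 182) 0.175 [ 0.4864 -0.0945]
```

```bash
python3 -m jog '[[0.32,-0.66,0,0,0,-0.01],[0.32,-0.66,0,0,0,0],[0.33,-0.66,0,0,0,0],[0,0,0.5,0,0,0],[0,0,0.7,0,0,0],[0,0,0.5,0,0,0],[0,0,0,0,0,0],[0,0,0,0,0,0]]'
python3 w.py w2
```

```text
time_s: 3.65
tool_pos: [0.4819, 0.176, 0.3377]
tcp_rot: [-180.0, -0.1, 3.6]
ft_force: [-0.0, -0.3, 0.3]
finger_gap: 1.0
3.65 (array([0.48191941, 0.17601069, 0.33771778]), array([-1.79984754e+02, -7.20595642e-02,  3.56628421e+00])) 1.000196919784815 [-0.01591431 -0.2744807   0.32568053]
```

View pics/w2.png

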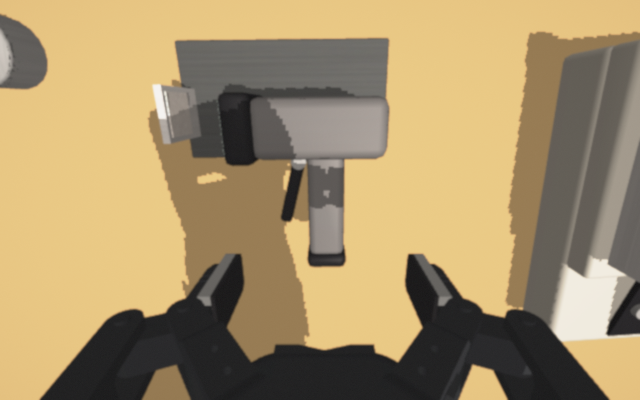

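The grip (edges u 308–343) is centred between the fingers, so the true squeeze point lies a few mm further toward +y, the trigger side.

```bash
python3 - <<'E'
from h import *
d=np.load("pics/w2.npz");pose=(d["p"],d["r"])
q=lambda u,v,z:plane("wrist",u,v,z,pose)[:2].round(4)
for p,z in(((308,170),.089),((343,170),.089),((309,245),.089),((344,245),.089),((327,265),.075),((386,98),.106),((386,157),.100),((287,220),.085),((178,41),.01),((388,39),.01)): print(p,z,q(*p,z))
E
```

```text
(308, 170) 0.089 [0.5151 0.1911]
(343, 170) 0.089 [0.5168 0.1638]
(309, 245) 0.089 [0.4499 0.1874]
(344, 245) 0.089 [0.4518 0.1576]
(327, 265) 0.075 [0.4229 0.1701]
(386, 98) 0.106 [0.571  0.1407]
(386, 157) 0.1 [0.5308 0.1341]
(287, 220) 0.085 [0.4702 0.2071]
(178, 41) 0.01 [0.6121 0.3208]
(388, 39) 0.01 [0.6257 0.126 ]
```

```bash
python3 -m jog '[[0,-0.075,0.2,0,0,-0.008],[0,0,0.6,0,0,0],[0,0,0.6,0,0,0],[0,0,0.6,0,0,0],[0,0,0.45,0,0,0],[0,0,0.24,0,0,0],[0,0,0,0,0,0],[0,0,0,0,0,0]]'
python3 -m jog '[[0,0,0,0,0,0],[0,0,0,0,0,0],[0,0,0,0,0,0],[0,0,0,0,0,0],[0,0,0,0,0,0],[0,0,0,0,0,0]]' 0.3 25
```

```text
time_s: 4.7
tool_pos: [0.4817, 0.1794, 0.2298]
tcp_rot: [-180.0, -0.1, 4.1]
ft_force: [-0.5, 0.8, -0.3]
finger_gap: 0.997
time_s: 5.45
tool_pos: [0.4815, 0.1799, 0.2297]
tcp_rot: [-179.9, -0.1, 4.1]
ft_force: [-3.7, 7.6, 5.5]
finger_gap: 0.472
```

```bash
python3 -m jog '[[0,0,0,0,0,0],[0,0,0,0,0,0]]'; python3 w.py w3
```

```text
time_s: 5.7
tool_pos: [0.4815, 0.1798, 0.2297]
tcp_rot: [-179.9, -0.1, 4.1]
ft_force: [-4.1, 6.8, 5.5]
finger_gap: 0.473
5.7 (array([0.48151273, 0.17984693, 0.22972817]), array([-1.79926789e+02, -5.77807043e-02,  4.08412446e+00])) 0.473171475513986 [-4.13529967  6.76155899  5.47846785]
```

View pics/w3.png

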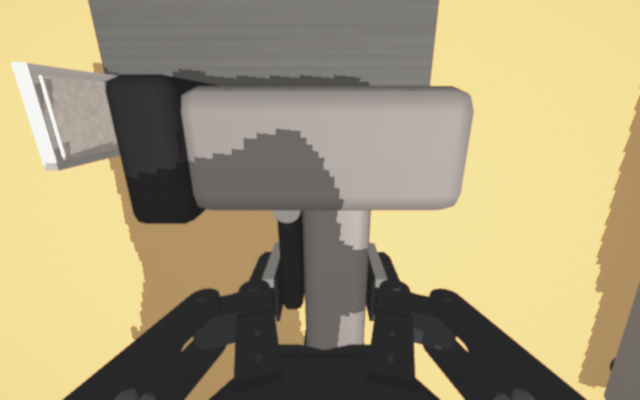

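The trigger lies parallel against the grip, and the gap of 0.473 (40 mm) agrees with a full squeeze. Now I release, rise and turn.

```bash
python3 -m jog '[[0,0,0,0,0,0],[0,0,0,0,0,0],[0,0,0,0,0,0],[0,0,0,0,0,0],[0,0,0,0,0,0]]' -1
python3 -m jog '[[0,0,-0.5,0,0,0],[0,0,-1,0,0,0],[0,0,-1,0,0,0],[0,0,-0.8,0,0,0],[0,0,-0.6,0,0,0],[0,0,-0.5,0,0,0],[0,0,0,0,0,-0.183],[0,0,0,0,0,-0.183]]'
python3 -m jog '[[0,0,0,0,0,-0.183],[0,0,0,0,0,-0.183],[0,0,0,0,0,-0.183],[0,0,0,0,0,-0.183],[0,0,0,0,0,-0.183],[0,0,0,0,0,-0.183],[0,0,0,0,0,-0.183],[0,0,0,0,0,0]]'
```

```text
time_s: 6.38
tool_pos: [0.4815, 0.1792, 0.229]
tcp_rot: [180.0, 0.0, 4.1]
ft_force: [-0.7, -0.2, 0.2]
finger_gap: 0.995
time_s: 7.38
tool_pos: [0.4815, 0.1792, 0.4053]
tcp_rot: [180.0, -0.0, 25.4]
ft_force: [-0.0, -0.6, -0.1]
finger_gap: 1.0
time_s: 8.38
tool_pos: [0.4815, 0.1793, 0.405]
tcp_rot: [-180.0, 0.0, 98.4]
ft_force: [-0.6, 1.4, 0.7]
finger_gap: 0.999
```

```bash
python3 -m jog '[[-0.9,-0.12,0,0,0,0],[-0.9,-0.12,0,0,0,0],[-0.9,-0.12,0,0,0,0],[-0.9,-0.12,0,0,0,0],[-0.9,-0.12,0,0,0,0],[-0.9,-0.12,0,0,0,0],[-0.9,-0.12,0,0,0,0],[-0.9,-0.12,0,0,0,0]]'
python3 -m jog '[[-0.9,-0.12,0,0,0,0],[-0.9,-0.12,0,0,0,0],[0,0,0,0,0,0],[0,0,0,0,0,0]]'; python3 w.py w4
```

```text
time_s: 9.38
tool_pos: [0.4856, -0.1124, 0.4052]
tcp_rot: [180.0, 0.0, 98.1]
ft_force: [0.1, 0.5, 0.0]
finger_gap: 0.999
time_s: 9.88
tool_pos: [0.4867, -0.1835, 0.405]
tcp_rot: [-180.0, -0.0, 98.3]
ft_force: [1.0, 1.0, 0.4]
finger_gap: 1.0
9.875 (array([ 0.48672652, -0.18350698,  0.40498195]), array([-1.79988511e+02, -1.90146591e-02,  9.82629809e+01])) 1.0004298203063662 [1.002491   0.97677576 0.44410193]
```

View pics/w4.png

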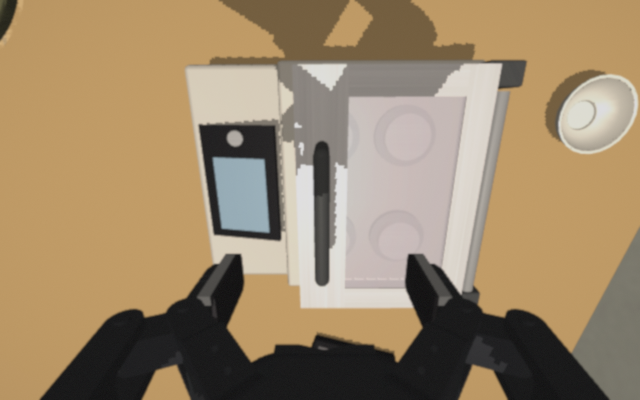

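The handle bar shows at u≈321, from v 143 to 285, parallel to the pads.

```bash
python3 - <<'E'
from h import *
d=np.load("pics/w4.npz");pose=(d["p"],d["r"])
q=lambda u,v,z:plane("wrist",u,v,z,pose)[:2].round(4)
R=Ro.from_euler("xyz",pose[1],degrees=True).as_matrix()
for p,z in(((321,143),.181),((321.5,284),.181),((301,307),.131),((281,62),.131),((501,62),.131),((514,75),.125),((472,298),.125)):
    w=plane("wrist",*p,z,pose); print(p,w.round(4),"tool",(R.T@(w-pose[0])).round(4)*1000)
E
```

```text
(321, 143) [ 0.4774 -0.1271  0.181 ] tool [ 57.1  -1.1 224. ]
(321.5, 284) [ 0.4932 -0.2369  0.181 ] tool [-53.8  -1.2 224. ]
(301, 307) [ 0.4806 -0.3022  0.131 ] tool [-116.7  -23.   273.9]
(281, 62) [ 0.4382 -0.0762  0.131 ] tool [113.  -32.5 274. ]
(501, 62) [ 0.6074 -0.0518  0.131 ] tool [112.9 138.4 274. ]
(514, 75) [ 0.6243 -0.0582  0.125 ] tool [104.2 154.2 280. ]
(472, 298) [ 0.6564 -0.2702  0.125 ] tool [-110.3  155.5  279.9]
```

```bash
python3 -m jog '[[0.03,-0.03,0.4,0,0,0],[0,0,0.5,0,0,0],[0,0,0.5,0,0,0],[0,0,0.3,0,0,0],[0,0,0.18,0,0,0],[0,0,0,0,0,0],[0,0,0,0,0,0]]'
python3 -m jog '[[0,0,0,0,0,0],[0,0,0,0,0,0],[0,0,0,0,0,0],[0,0,0,0,0,0],[0,0,0,0,0,0],[0,0,0,0,0,0],[0,0,0,0,0,0],[0,0,0,0,0,0]]' 1 30
```

```text
time_s: 10.8
tool_pos: [0.4855, -0.1829, 0.3304]
tcp_rot: [180.0, 0.0, 98.4]
ft_force: [0.5, 1.2, 0.1]
finger_gap: 0.999
time_s: 11.8
tool_pos: [0.4849, -0.183, 0.3299]
tcp_rot: [-179.9, -0.0, 98.4]
ft_force: [-9.1, -0.9, 5.9]
finger_gap: 0.127
```

```bash
python3 -c "
import numpy as np
t=np.radians(np.r_[0,2,5,9,13,17,21,25,29,33,37,41,45,49,52,55,57,58.5,60])
x=-147*np.cos(t)+50*np.sin(t);z=147*np.sin(t)+50*np.cos(t)
for i in range(1,len(t)):print(round(np.degrees(t[i]),1),(np.diff(x)/40)[i-1].round(3),(-np.diff(z)/40)[i-1].round(3))"
```

```text
2.0 0.046 -0.127
5.0 0.077 -0.188
9.0 0.118 -0.244
13.0 0.135 -0.235
17.0 0.151 -0.225
21.0 0.166 -0.214
25.0 0.181 -0.202
29.0 0.194 -0.189
33.0 0.207 -0.175
37.0 0.219 -0.16
41.0 0.229 -0.144
45.0 0.239 -0.128
49.0 0.247 -0.111
52.0 0.19 -0.072
55.0 0.194 -0.062
57.0 0.131 -0.036
58.5 0.099 -0.024
60.0 0.099 -0.021
```

```bash
python3 -m jog '[[0,0.046,-0.127,0,0,0],[0,0.077,-0.188,0,0,0],[0,0.118,-0.244,0,0,0],[0,0.135,-0.235,0,0,0],[0,0.151,-0.225,0,0,0],[0,0.166,-0.214,0,0,0],[0,0,0,0,0,0]]'
```

```text
time_s: 12.68
tool_pos: [0.512, -0.179, 0.3803]
tcp_rot: [-179.8, -0.0, 98.4]
ft_force: [-24.9, -0.1, 14.9]
finger_gap: 0.129
```

The wrist load (-25, 0, +15 N) points outward from the hinge, so my commanded arc is about 2 mm too tight. I shift outward and continue.

```bash
python3 -m jog '[[0,-0.033,-0.028,0,0,0],[0,0,0,0,0,0]]'; python3 -m jog '[[0,0.181,-0.202,0,0,0],[0,0.194,-0.189,0,0,0],[0,0.207,-0.175,0,0,0],[0,0.219,-0.16,0,0,0],[0,0,0,0,0,0]]'
```

```text
time_s: 12.92
tool_pos: [0.5112, -0.1791, 0.3801]
tcp_rot: [-179.9, -0.0, 98.4]
ft_force: [-7.2, -1.5, 1.5]
finger_gap: 0.131
time_s: 13.55
tool_pos: [0.5431, -0.1743, 0.411]
tcp_rot: [-180.0, 0.0, 98.4]
ft_force: [-14.4, 0.1, 13.8]
finger_gap: 0.126
```

```bash
python3 -m jog '[[0,-0.015,-0.022,0,0,0],[0,0,0,0,0,0]]'; python3 -m jog '[[0,0.229,-0.144,0,0,0],[0,0.239,-0.128,0,0,0],[0,0.247,-0.111,0,0,0],[0,0.19,-0.072,0,0,0],[0,0,0,0,0,0]]'
```

```text
time_s: 13.8
tool_pos: [0.5424, -0.1745, 0.4106]
tcp_rot: [-180.0, 0.0, 98.4]
ft_force: [-8.0, -0.6, 4.6]
finger_gap: 0.127
time_s: 14.42
tool_pos: [0.5786, -0.1691, 0.4292]
tcp_rot: [180.0, 0.0, 98.4]
ft_force: [-5.0, -0.2, 7.4]
finger_gap: 0.13
```

```bash
python3 -m jog '[[0,0.175,-0.07,0,0,0],[0,0.131,-0.04,0,0,0],[0,0.099,-0.024,0,0,0],[0,0.075,-0.016,0,0,0],[0,0,0,0,0,0],[0,0,0,0,0,0],[0,0,0,0,0,0]]'
python3 w.py w5; python3 - <<'E'
import cv2
from h import *
f=imaging.grab_frame("scene")[:,:,::-1]; cv2.imwrite("pics/s5.png",f)
cv2.imwrite("pics/s5c.png",cv2.resize(f[60:320,220:440],None,fx=2.2,fy=2.2))
p=np.load("pics/w5.npz")["p"]; d=p-[.4849,-.183,.3299]; print(np.degrees(2*np.arcsin(np.linalg.norm(d)/.3106)))
E
```

```text
time_s: 15.3
tool_pos: [0.5974, -0.1664, 0.4345]
tcp_rot: [180.0, 0.0, 98.4]
ft_force: [-2.3, -2.8, 4.6]
finger_gap: 0.129
15.3 (array([ 0.59735186, -0.16636238,  0.43450735]), array([1.79988934e+02, 1.26087093e-02, 9.84154060e+01])) 0.12931420706387284 [-2.31729274 -2.77374375  4.63664577]
59.65215842390354
```

View pics/s5c.png

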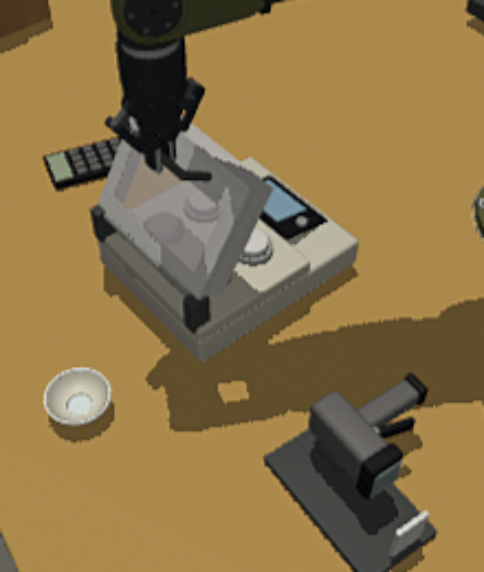

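View pics/w5.png

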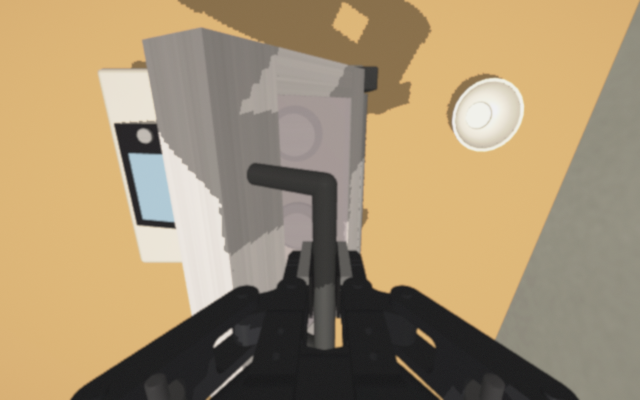

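The scene crop shows the guard held up by its bar with nothing else touching it. The trigger (400,428) slants away from the grip, and the dish (77,398) and calculator sit undisturbed. The wrist view shows the bar at u≈323, centred between the pads.

```bash
python3 -m jog '[[0,0,0,0,0,0],[0,0,0,0,0,0]]'; python3 -c "
from plant import arm; print(arm.sign_off())"
```

```text
time_s: 15.65
tool_pos: [0.5974, -0.1663, 0.4345]
tcp_rot: [180.0, 0.0, 98.4]
ft_force: [-1.8, -3.7, 4.6]
finger_gap: 0.125
the job is handed in; nothing more can be done
None
```

I squeezed the scanner's trigger fully and let it spring back. Then I lifted the guard to about 60° and handed the job in at 15.65 s, still pinching its handle. The hand-in reports no verdict, so these are my own last checks:

- **Trigger:** when squeezed, the finger opening was about 40 mm (42 mm is the stated full squeeze) and the blade looked parallel to the grip. The last scene picture shows it slanting away from the grip again.
- **Guard:** the angle worked out from the tool's path is 59.7°. This is an estimate, since the guard angle was not measured directly. The tool was still at hand-in, with about 6 N at the wrist.
- **Disagreement on the way:** my planned lifting arc was about 2 mm too tight, which raised the wrist force to about 29 N. I shifted outward twice and it dropped.
- **Bystanders:** the dish and calculator look undisturbed in the last pictures. I did not re-check the weight there, but the arm never went near it.

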